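# Free the sample tube from the ratchet extruder and stand it on the balance

## Task

The ram of the bench extruder is still pushed into the empty sample tube and its ratchet pawl holds it there: throw the pawl right over onto its rest, then draw the ram all the way back out of the tube. Take the tube out and stand it upright on its square foot, cutting edge up, in the middle of the balance pan, setting it down gently. Leave the ram back and the pawl thrown over, and do not disturb the jars, the bowl, or the spare tube.

Things in the scene. Friction and masses are not known exactly. Their poses are not given: they have to be found in the camera images.
- extruder: Fixed grey bench extruder. Origin under its rear end plate, z up, +x = push direction. End plates 110 wide, 120 tall at x 0 to 12 (rear) and 130 to 142 (front); base x -120 to 142. Ram and tube axis 65 above the bench. Pawl cheeks x -106 to -66, 36 wide, 104 tall. Between the plates, under the tube: saddle x 26 to 40, foot ledge x 112 to 130; free on both sides of x 45 to 105.
- pawl (a joint): Steel gravity pawl, hinged across the rack behind the rear plate. 0 to 0.25 rad: lying on the rack teeth, it blocks the ram from going back (pushing in clicks past). Grows as its lever is lifted and swung up, away from the tube; dead centre is near 1.4, beyond that it falls by its own weight onto its rest at 1.95 and stays. Mass 150 g, turns freely.
- pawl_rod (a point): Middle of the steel cross-rod on the pawl's lever, parallel to the extruder's y: 52 long over its two end knobs (16 diameter, 14 long). 48 from the pivot; at joint 0 it lies 44.5 ahead (+x) and 18 above the pivot, on the rest (1.95) about 33 behind (-x) and 35 above. Can be taken by its two end faces, fingers to either side, and led along its arc.
- pawl_pivot (a point): Fixed point on the pawl's hinge axis (parallel to the extruder's y): x -80, z 92 in the extruder's frame.
- ram (a joint): Slide of the ram along the extruder's x, in m: 0 fully back at its stop, up to 0.12 in. Friction about 3 N. The piston (33 diameter) face is at x = 4 mm + joint in the extruder's frame, so it is out of the tube below about 0.010.
- ram_grip (a point): Middle of the upright black pull grip at the ram's tail: 24 diameter, from 77 to 142 above the bench, this point 107 above it; 267 behind (-x) the extruder's origin with the ram fully back, and moves with the ram.
- tube: Steel sample tube, 110 long, 48 outside, 40 inside, 400 g (+-25%), centre of mass about 45 from the foot. Origin at the centre of the underside of its square foot flange (60 x 60 x 8, parallel to y and z); +x along the tube to the bevelled cutting edge. It lies in the extruder, foot at the front plate, cutting edge towards the ram, +z up.
- balance: Fixed precision balance, white, 190 x 190, with a display 40 to 50 high that sticks out to 175 on its -x side. Origin under its middle, z up.
- pan (a point): Centre of the top face of the balance's square steel pan (180 x 180), 78 above the bench.
- spare_tube: Another such tube, standing on its foot on the bench, 110 tall; not to be disturbed. Origin under its foot, +x up.
- jar_a: Lidded sample glass jar of gravel, 82 diameter, 125 tall; not to be disturbed. Origin under its base.
- jar_b: Lidded sample glass jar of gravel, 82 diameter, 125 tall; not to be disturbed. Origin under its base.
- bowl: Open steel bowl on the bench, 170 diameter, 65 high; not to be disturbed. Origin under its base.
There are look-alikes about, which are no part of the job. Leave any blue look-alike of the tube alone.

How it is judged:
By the outcome, as a careful person would: the job done as asked, in the order asked, and still so for the second after the job is handed in, with the robot touching nothing.
It also fails if it takes over 72 s, if anything falls off the work surface, if the arm or the gripper's body presses on something with over 40 N, if the wrist force passes 120 N, or if a joint passes its speed limit or range.

## Robot

A 6-joint arm with a two-finger parallel gripper is mounted at the origin on the work surface. World frame = base frame: x ahead of the robot, y to its left, z up, the work surface at z = 0. Lengths are in m, angles in degrees, forces in N, time in s.
With the tool pointing down it reaches from about 0.375 to 0.9 m from the base axis. Payload 3.1 kg.
Tool frame: the origin (TCP) lies at the very end of the fingers, on their centre line; the grasp point (between the pads) lies 19 mm behind it; z points along the fingers, y is the line along which they close (so a half turn about z gives the same grasp; the last joint's range is limited). The gripper opens to 87 mm and grips with 3 to 60 N. Pads are 19 mm wide; open, the fingers measure 117 mm over their backs; the gripper's body (75 mm by 190 mm) begins 51 mm behind the grasp point.
Start: joints at [-76.69, 30.224, 82.088, -0, 67.689, -10.227], TCP at [0.25, -0.573, 0.223] pointing down, gripper open.
Joint ranges: [-176.69, 176.69], [-43.24, 126.21], [12.49, 139.97], [-82, 262], [0, 151.66], [-163.58, 163.58]. Speed limits (degrees/s): [159.86, 159.86, 180, 180, 180, 180].

## Interface

Orientations are given as a 3x3 rotation matrix whose columns are the frame's x, y, z axes.
In Python, from rig import bot gives the robot as it stands.
- The arm moves only by the tool move_arm, never from a script. Its argument "increments" is a list of rows, each an object with "xyz": the shift along the tool's x, y, z in mm, a list of three; "roll": the turn about the tool's z in rad; "grip": the opening in per cent of the stroke, from 0 (shut) to 100 (fully open). A call has 1 to 5 rows; each row shifts and turns the commanded pose from where the row before left it, along the tool's axes as they then stand; what a row does not reach is not made up. A row lasts 1/12 s, in which the tool goes at most 41.7 mm and 7.16 degrees, less where a joint would pass 70% of its speed; a pose out of reach is approached as far as the arm can. A call is refused whole if a number of a shift passes 41.7 or a number of a turn 0.125, either way. A call with a gripper value outside its range is refused whole. The fingers move at their own pace and stop on an object; the grip force is fixed at half the most. Time passes only in rows, so rows that do not move let the fingers close. It gives the time, the measured TCP pose, the force, the opening and the grip force at its end, in the units of the state.
- bot.read_state(): the state, without advancing time (a new reading comes with each control period).
- bot.capture(name): name is "side" or "top" or "wrist"; returns (picture, depth): 400x640x3 uint8, red, green, blue; 400x640 float32, m along the optical axis (not along the pixel's ray), 0 where there is no reading.
- bot.camera_model(name): a dict with "intrinsics" (3x3 intrinsics, pixels), "rvec" (rotation vector, rad) and "tvec" (3), from world to camera coordinates, as OpenCV has them; the wrist camera has in their place "tool_from_camera" (4x4, takes a point from camera to tool coordinates, whose origin is the TCP and whose axes are the flange's). Camera axes: x right, y down, z forward; pixel columns grow to the right and rows downward; lengths in m; the calibration is good to about 2 mm. A picture is of the moment at which its call begins: read the wrist's pose just before it. camera_model takes no time and is no camera call.
- bot.hand_in(): hands the job in; it is judged then, once.
Trained networks look in the newest picture that a camera, given by its name, has taken for a name from the list of things; names that differ only in an ending like _2 or _b are one class to them, and where a whole thing is asked for, a point or a joint stands for the part that bears it (a point fixed in the world has none). Each returns a list of dicts, best first, with "conf" (0 to 1); they miss things now and then, are a little off and sometimes report something else, mostly with a low value. They report only what shows in the picture. A call takes as long as a camera call. They do not tell look-alikes from the thing itself.
- bot.spot_in(label, camera): "at" ([x, y, z] in m, in the coordinates of the camera as it stood for that picture, good to about 4 mm: the middle of the surface that is visible of it).
- bot.trace(label, camera): "mask" (400x640 bool, what is visible of it).
The state is a dict: "time_s": time; "joint_positions": joint angles; "qvel": joint speeds; "tau": joint torques, N m; "position": TCP position; "tcp_rot": TCP orientation; "force": force on the tool from outside, world axes, zero at the start; "moment": the same for the moment, N m; "opening": opening from 0.0 (shut) to 1.0 (fully open); "grasp_force": force on a finger pad.
Only numpy, scipy, OpenCV 4.12 (cv2) and the standard library are available. Lean on these libraries where they do the work, as an engineer would, in place of code of your own. Each camera call takes 0.05 s, during which the arm holds its last target. There are 200 camera calls.

## Working session

There is one attempt and no reset: what is moved stays moved. The work goes in short steps, Python scripts to look and compute and a tool call to move; the robot and the scene stay as the last step left them, time stands still between calls to the robot, and variables do not carry over. Pictures are saved under pics/ and viewed, at most 10 in all, crops included, and the job is handed in when it is done.

Besides the shell and the picture viewer there is one more tool, called in YAML: its name, and indented under it one key for each argument. move_arm: Moves the arm, as the interface text tells. Its arguments: {"type":"object","properties":{"increments":{"type":"array"}},"required":["increments"]}

```bash
ls; mkdir -p pics
cat > h.py <<'E'
import numpy as np, cv2
from rig import bot
def cam(name):
    m=bot.camera_model(name); K=np.array(m["intrinsics"])
    if "rvec" in m:
        R=cv2.Rodrigues(np.array(m["rvec"],float))[0]; t=np.array(m["tvec"],float).ravel()
        return K,R.T,-R.T@t      # world_from_cam R, origin
    s=bot.read_state(); T=np.array(m["tool_from_camera"]); Rt=np.array(s["tcp_rot"])
    return K,Rt@T[:3,:3],Rt@T[:3,3]+np.array(s["position"])
def w(c,p): return c[1]@np.asarray(p,float)+c[2]
def shot(name,fn=None):
    c=cam(name); im,d=bot.capture(name)
    if fn: cv2.imwrite("pics/"+fn,im[:,:,::-1])
    return c,im,d
def px2w(c,d,u,v):
    z=float(d[int(v),int(u)]); return w(c,np.linalg.inv(c[0])@np.array([u,v,1])*z)
def cloud(c,d):
    v,u=np.mgrid[:d.shape[0],:d.shape[1]]
    P=np.stack([u,v,np.ones_like(u)],-1)@np.linalg.inv(c[0]).T*d[...,None]
    return P@c[1].T+c[2]
def proj(c,p):
    q=c[0]@(c[1].T@(np.asarray(p)-c[2])); return q[:2]/q[2]
E
python3 - <<'E'
from h import *
np.set_printoptions(precision=3,suppress=True)
for n in("top","side"):
    c,im,d=shot(n,n+"0.png"); print(n,c[2],c[1][:,2])
    for l in("extruder","pawl","pawl_rod","ram_grip","tube","balance","pan","jar_a","bowl","spare_tube"):
        for r in bot.spot_in(l,n):
            if r["conf"]>.2: p=w(c,r["at"]); print(l,round(r["conf"],2),p,proj(c,p).round())
E
```

```text
pics
top [ 0.48  -0.031  1.163] [ 0.064  0.    -0.998]
extruder 0.82 [ 0.554 -0.003  0.031] [310. 199.]
pawl 0.59 [ 0.56  -0.034  0.117] [322. 194.]
pawl_rod 0.69 [ 0.562 -0.037  0.115] [323. 194.]
pawl_rod 0.58 [ 0.676 -0.385  0.054] [461. 148.]
ram_grip 0.68 [ 0.561 -0.126  0.073] [360. 195.]
tube 0.88 [0.558 0.085 0.089] [273. 197.]
tube 0.75 [0.411 0.177 0.045] [238. 258.]
tube 0.72 [0.717 0.087 0.046] [273. 136.]
balance 0.93 [ 0.383 -0.358  0.083] [458. 266.]
pan 0.91 [ 0.383 -0.356  0.079] [457. 266.]
pan 0.53 [ 0.562 -0.125  0.075] [359. 194.]
jar_a 0.92 [0.703 0.294 0.126] [182. 136.]
jar_a 0.78 [ 0.406 -0.021  0.124] [318. 261.]
jar_a 0.33 [ 0.562 -0.037  0.119] [323. 194.]
bowl 0.98 [0.387 0.384 0.023] [158. 268.]
spare_tube 0.95 [ 0.676 -0.385  0.052] [461. 148.]
side [0.193 0.669 1.049] [ 0.302 -0.55  -0.779]
extruder 0.87 [0.543 0.025 0.064] [319. 207.]
pawl 0.65 [ 0.556 -0.027  0.111] [324. 181.]
pawl_rod 0.74 [ 0.559 -0.028  0.111] [323. 180.]
pawl_rod 0.22 [0.398 0.004 0.114] [372. 210.]
ram_grip 0.58 [ 0.557 -0.155  0.08 ] [343. 158.]
tube 0.91 [0.714 0.11  0.05 ] [250. 208.]
tube 0.9 [0.549 0.082 0.084] [306. 217.]
tube 0.69 [ 0.557 -0.152  0.082] [343. 158.]
tube 0.45 [0.543 0.027 0.069] [318. 206.]
balance 0.73 [ 0.406 -0.324  0.079] [412. 140.]
pan 0.75 [ 0.409 -0.322  0.08 ] [411. 139.]
jar_a 0.93 [0.4   0.002 0.11 ] [371. 211.]
jar_a 0.68 [0.687 0.318 0.122] [207. 257.]
bowl 0.87 [0.394 0.356 0.024] [308. 343.]
spare_tube 0.76 [ 0.673 -0.385  0.059] [342. 106.]
```

View pics/top0.png

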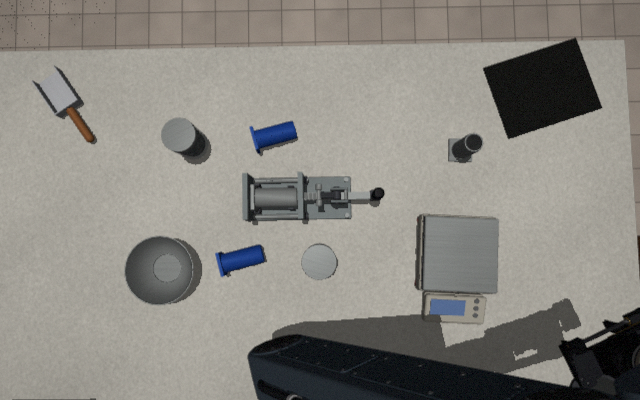

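View pics/side0.png

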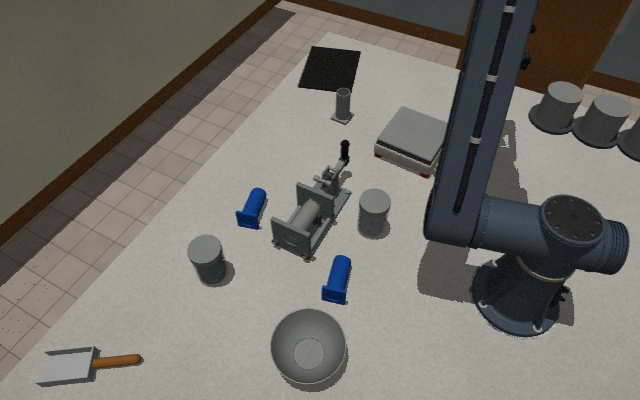

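The extruder lies near the middle of the top picture: front plate at about (248,198), rear plate at (301,197), pawl rod at (318,195) and grip at (377,194). Its +x points left, which is roughly world +y. There are three lying tubes: grey in the extruder (275,197), blue at (275,135) and blue at (240,260). Only the grey one is the sample tube. The spare stands at (463,148), and the balance pan is at (459,254) with its display towards the robot.

Run:
```python
from h import *
np.set_printoptions(precision=4,suppress=True)
c,im,d=shot("top"); P=cloud(c,d)
X=P[...,0];Y=P[...,1];Z=P[...,2]
reg=(abs(X-.56)<.09)&(Y>-.25)&(Y<.2)
m=reg&(Z>.112)&(Z<.128)
n,lab,st,cen=cv2.connectedComponentsWithStats(m.astype(np.uint8))
for i in range(1,n):
    if st[i,4]>15:
        q=P[lab==i]; r=cv2.minAreaRect(q[:,:2].astype(np.float32)*1000); print("plate/blob",st[i],q.mean(0),r)
m=reg&(Z>.008)
q=P[m]; print("all",cv2.minAreaRect(q[:,:2].astype(np.float32)*1000))
g=(abs(X-.56)<.04)&(Y<-.12)&(Y>-.25)&(Z>.1); print("grip top",P[g].mean(0),P[g].min(0),P[g].max(0),g.sum())
t=(abs(X-.56)<.03)&(Y>.03)&(Y<.12)&(Z>.07); print("tube crest",P[t][:,2].max())
# axis of the tube: per-row crest fit
b=(abs(X-.385)<.12)&(abs(Y+.355)<.13)&(Z>.07)&(Z<.09); print("pan",P[b].mean(0),cv2.minAreaRect(P[b][:,:2].astype(np.float32)*1000),np.median(P[b][:,2]))
c,im,d=shot("side"); P=cloud(c,d);X=P[...,0];Y=P[...,1];Z=P[...,2]
b=(abs(X-.385)<.12)&(abs(Y+.355)<.13)&(Z>.07)&(Z<.09); print("pan",P[b].mean(0),cv2.minAreaRect(P[b][:,:2].astype(np.float32)*1000),np.median(P[b][:,2]))
g=(abs(X-.56)<.04)&(Y<-.12)&(Y>-.25)&(Z>.1); print("grip top",P[g].mean(0),P[g].min(0),P[g].max(0),g.sum())
reg=(abs(X-.56)<.09)&(Y>-.25)&(Y<.2)
m=reg&(Z>.112)&(Z<.128)
n,lab,st,cen=cv2.connectedComponentsWithStats(m.astype(np.uint8))
for i in range(1,n):
    if st[i,4]>15:
        q=P[lab==i]; r=cv2.minAreaRect(q[:,:2].astype(np.float32)*1000); print("plate/blob",st[i],q.mean(0),r)
```

```text
plate/blob [242 173   6  47 281] [0.5596 0.1478 0.1201] ((559.9974975585938, 148.06381225585938), (12.819178581237793, 108.880859375), 89.79698944091797)
plate/blob [297 172   6  47 241] [0.5623 0.0181 0.1204] ((559.9500122070312, 18.928997039794922), (12.208113670349121, 108.51155853271484), 89.06462860107422)
plate/blob [315 183  13  23 150] [ 0.5611 -0.0275  0.1192] ((561.0839233398438, -31.88269805908203), (52.11557388305664, 27.231504440307617), 2.3074586391448975)
all ((552.9564208984375, -17.0919189453125), (147.59080505371094, 360.98443603515625), 4.121567249298096)
grip top [ 0.5601 -0.162   0.1377] [ 0.5478 -0.1751  0.1025] [ 0.5734 -0.1513  0.1486] 116
tube crest 0.09458792078866796
pan [ 0.4125 -0.3651  0.0783] ((412.95867919921875, -366.4345397949219), (181.3517608642578, 179.9116973876953), 86.19304656982422) 0.0782380015687042
pan [ 0.4121 -0.3562  0.0779] ((412.4256591796875, -363.6999206542969), (185.6861572265625, 180.56878662109375), 86.94174194335938) 0.07794144951873627
grip top [ 0.5574 -0.1569  0.1267] [ 0.5461 -0.1715  0.1003] [ 0.5718 -0.1484  0.1442] 116
plate/blob [341 147   8   5  31] [ 0.5552 -0.1552  0.1197] ((555.7783813476562, -156.98843383789062), (22.425540924072266, 10.505156517028809), 37.90211868286133)
plate/blob [313 175  19  11  96] [ 0.5595 -0.0231  0.1184] ((559.391845703125, -29.00857162475586), (51.99217987060547, 26.246679306030273), 2.9932861328125)
plate/blob [296 182  38  20 213] [0.5584 0.0206 0.1187] ((559.9359741210938, 19.340211868286133), (111.13423919677734, 17.141372680664062), 0.4844273328781128)
plate/blob [270 216  40  23 242] [0.558  0.1504 0.1187] ((558.9461059570312, 149.6995849609375), (14.898510932922363, 110.60475158691406), 89.08531951904297)
```

Run:
```python
from h import *
np.set_printoptions(precision=4,suppress=True)
s=bot.read_state(); R=np.array(s["tcp_rot"]); p=np.array(s["position"]); print(s["time_s"],p,R,s["force"],s["joint_positions"])
print(R.T@(np.array([.560,-.035,.24])-p)*1000)
```

```text
1.2 [ 0.2496 -0.573   0.2226] [[ 0.9168  0.3993 -0.    ]
 [ 0.3993 -0.9168 -0.    ]
 [-0.      0.     -1.    ]] [-0.2488 -0.3709 -0.1199] [-76.694   30.222   82.0871  -0.0008  67.6895 -10.2251]
[ 499.4075 -369.3121  -17.4486]
```

move_arm:
  increments:
    - {"xyz": [33,-24.5,-3.5],"roll": 0,"grip": 100}
    - {"xyz": [33,-24.5,-3.5],"roll": 0,"grip": 100}
    - {"xyz": [33,-24.5,-3.5],"roll": 0,"grip": 100}
    - {"xyz": [33,-24.5,-3.5],"roll": 0,"grip": 100}
    - {"xyz": [33,-24.5,-3.5],"roll": 0,"grip": 100}

```text
time_s: 1.62
position: [0.3525, -0.3932, 0.2403]
tcp_rot: [[0.917, 0.399, 0.0], [0.399, -0.917, -0.0], [0.0, 0.0, -1.0]]
force: [0.1, 0.1, 0.2]
opening: 0.999
grasp_force: 0.0
```

move_arm:
  increments:
    - {"xyz": [33,-24.5,0],"roll": 0,"grip": 100}
    - {"xyz": [33,-24.5,0],"roll": 0,"grip": 100}
    - {"xyz": [33,-24.5,0],"roll": 0,"grip": 100}
    - {"xyz": [33,-24.5,0],"roll": 0,"grip": 100}
    - {"xyz": [33,-24.5,0],"roll": 0,"grip": 100}

```text
time_s: 2.03
position: [0.455, -0.2148, 0.2404]
tcp_rot: [[0.917, 0.399, 0.001], [0.399, -0.917, -0.0], [0.0, 0.001, -1.0]]
force: [0.2, -0.9, -0.2]
opening: 1.001
grasp_force: 0.0
```

move_arm:
  increments:
    - {"xyz": [33,-24.5,0],"roll": 0,"grip": 100}
    - {"xyz": [33,-24.5,0],"roll": 0,"grip": 100}
    - {"xyz": [33,-24.5,0],"roll": 0,"grip": 100}
    - {"xyz": [33,-24.5,0],"roll": 0,"grip": 100}
    - {"xyz": [33,-24.5,0],"roll": 0,"grip": 100}

```text
time_s: 2.45
position: [0.5575, -0.0364, 0.2403]
tcp_rot: [[0.917, 0.399, 0.001], [0.399, -0.917, -0.0], [0.0, 0.0, -1.0]]
force: [0.6, -1.7, 0.6]
opening: 0.999
grasp_force: 0.0
```

move_arm:
  increments:
    - {"xyz": [0,0,0],"roll": -0.12,"grip": 100}
    - {"xyz": [0,0,0],"roll": -0.12,"grip": 100}
    - {"xyz": [0,0,0],"roll": -0.12,"grip": 100}
    - {"xyz": [0,0,0],"roll": -0.12,"grip": 100}
    - {"xyz": [0,0,0],"roll": -0.12,"grip": 100}

```text
time_s: 2.87
position: [0.5567, -0.038, 0.24]
tcp_rot: [[0.526, 0.851, -0.0], [0.851, -0.526, -0.0], [-0.0, 0.0, -1.0]]
force: [-0.2, 0.6, 0.8]
opening: 0.995
grasp_force: 0.0
```

move_arm:
  increments:
    - {"xyz": [0,0,0],"roll": -0.12,"grip": 100}
    - {"xyz": [0,0,0],"roll": -0.12,"grip": 100}
    - {"xyz": [0,0,0],"roll": -0.12,"grip": 100}
    - {"xyz": [0,0,0],"roll": -0.12,"grip": 100}
    - {"xyz": [0,0,0],"roll": -0.08,"grip": 100}

```text
time_s: 3.28
position: [0.5567, -0.0384, 0.2401]
tcp_rot: [[-0.005, 1.0, 0.0], [1.0, 0.005, -0.0], [-0.0, 0.0, -1.0]]
force: [-0.1, 0.5, -0.5]
opening: 1.0
grasp_force: 0.0
```

Run:
```python
from h import *
np.set_printoptions(precision=4,suppress=True)
c,im,d=shot("wrist","w1.png"); print(c[2],c[1][:,2])
for l in("pawl_rod","ram_grip","tube"):
    for r in bot.spot_in(l,"wrist"): print(l,r["conf"],w(c,r["at"]),proj(c,w(c,r["at"])))
P=cloud(c,d)
X=P[...,0];Y=P[...,1];Z=P[...,2]
m=((abs(X-.56)<.06)&(Y>-.06)&(Y<0)&(Z>.098)&(Z<.13))
n,lab,st,cen=cv2.connectedComponentsWithStats(m.astype(np.uint8))
for i in range(1,n):
    if st[i,4]>60: q=P[lab==i]; print(st[i],q.min(0),q.max(0),cv2.minAreaRect(q[:,:2].astype(np.float32)*1000))
for a in range(-60,10,4):
    k=(abs(X-.56)<.03)&(abs(Y-a/1000)<.002)&(Z>.03); 
    if k.sum()>5: print(a,k.sum(),np.percentile(X[k],[2,98]),np.percentile(Z[k],[50,98]))
```

```text
[0.5571 0.0309 0.403 ] [ 0.0012 -0.2544 -0.9671]
pawl_rod 0.8 [ 0.5583 -0.0297  0.1161] [319.6317 186.0316]
ram_grip 0.84 [ 0.5574 -0.0918  0.0775] [318.4018 229.8622]
tube 0.97 [0.4208 0.138  0.042 ] [197.6553  24.8584]
tube 0.93 [0.5623 0.0942 0.0899] [324.3621  58.9794]
tube 0.77 [0.7131 0.0928 0.0486] [456.0496  69.1546]
[295 175  53  36 972] [ 0.5337 -0.06    0.098 ] [ 0.5857 -0.018   0.1248] ((559.7225341796875, -38.99901580810547), (51.989723205566406, 41.99811935424805), 0.09432775527238846)
-60 132 [0.54   0.5796] [0.1017 0.1057]
-56 240 [0.5424 0.5773] [0.0831 0.1055]
-52 73 [0.544  0.5758] [0.1055 0.1081]
-48 49 [0.5508 0.5684] [0.1088 0.1102]
-44 56 [0.5508 0.5684] [0.1109 0.1127]
-40 46 [0.5508 0.5683] [0.1133 0.1144]
-36 41 [0.5536 0.566 ] [0.115  0.1173]
-32 103 [0.5354 0.5839] [0.1188 0.1218]
-28 202 [0.5348 0.5845] [0.1215 0.3533]
-24 392 [0.5356 0.5837] [0.1223 0.3539]
-20 866 [0.5377 0.5896] [0.3531 0.3543]
-16 5153 [0.5304 0.5892] [0.3533 0.3628]
-12 17344 [0.5316 0.5881] [0.3523 0.3624]
-8 3544 [0.5313 0.5888] [0.3278 0.3294]
-4 987 [0.5318 0.5889] [0.3253 0.3278]
0 49 [0.5507 0.5676] [0.0797 0.0815]
4 63 [0.5507 0.5675] [0.0785 0.0807]
8 48 [0.5507 0.5676] [0.076  0.0783]
```

View pics/w1.png

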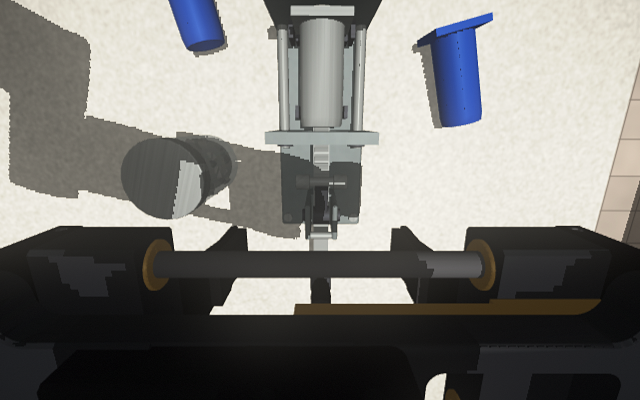

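The wrist picture shows the pawl rod at (320,183), the grey tube in the extruder at (321,70), blue tubes on both sides and a jar at (165,180). I'm going down onto the rod with the fingers at its end faces.

move_arm:
  increments:
    - {"xyz": [13.4,2.8,24],"roll": 0,"grip": 100}
    - {"xyz": [0,0,36],"roll": 0,"grip": 100}
    - {"xyz": [0,0,36],"roll": 0,"grip": 100}
    - {"xyz": [0,0,28],"roll": 0,"grip": 100}
    - {"xyz": [0,0,20],"roll": 0,"grip": 100}

```text
time_s: 3.9
position: [0.5581, -0.0246, 0.0935]
tcp_rot: [[0.002, 1.0, -0.003], [1.0, -0.002, 0.001], [0.001, -0.003, -1.0]]
force: [-0.7, -0.9, 0.7]
opening: 1.0
grasp_force: 0.0
```

move_arm:
  increments:
    - {"xyz": [0,0,0],"roll": 0,"grip": 45}
    - {"xyz": [0,0,0],"roll": 0,"grip": 45}
    - {"xyz": [0,0,0],"roll": 0,"grip": 45}
    - {"xyz": [0,0,0],"roll": 0,"grip": 45}
    - {"xyz": [0,0,0],"roll": 0,"grip": 45}

```text
time_s: 4.32
position: [0.5607, -0.0252, 0.0978]
tcp_rot: [[0.0, 1.0, 0.003], [1.0, -0.0, -0.001], [-0.001, 0.003, -1.0]]
force: [-0.5, 0.9, -0.2]
opening: 0.705
grasp_force: 0.0
```

move_arm:
  increments:
    - {"xyz": [0,0,0],"roll": 0,"grip": 45}
    - {"xyz": [0,0,0],"roll": 0,"grip": 45}
    - {"xyz": [0,0,0],"roll": 0,"grip": 45}
    - {"xyz": [0,0,0],"roll": 0,"grip": 45}
    - {"xyz": [0,0,0],"roll": 0,"grip": 45}

```text
time_s: 4.73
position: [0.5592, -0.0249, 0.0971]
tcp_rot: [[-0.0, 1.0, 0.0], [1.0, 0.0, -0.0], [-0.0, 0.0, -1.0]]
force: [-1.9, 0.8, 6.0]
opening: 0.594
grasp_force: 30.0
```

move_arm:
  increments:
    - {"xyz": [-4.7,0,-6.9],"roll": 0,"grip": 45}
    - {"xyz": [-5.8,0,-6.0],"roll": 0,"grip": 45}
    - {"xyz": [-6.8,0,-4.9],"roll": 0,"grip": 45}
    - {"xyz": [-7.5,0,-3.7],"roll": 0,"grip": 45}
    - {"xyz": [-8.0,0,-2.3],"roll": 0,"grip": 45}

```text
time_s: 5.15
position: [0.5592, -0.0561, 0.1209]
tcp_rot: [[0.001, 1.0, -0.0], [1.0, -0.001, 0.004], [0.004, -0.0, -1.0]]
force: [-0.3, 6.7, 3.9]
opening: 0.594
grasp_force: 30.0
```

move_arm:
  increments:
    - {"xyz": [-8.4,0,-0.9],"roll": 0,"grip": 45}
    - {"xyz": [-8.3,0,0.6],"roll": 0,"grip": 45}
    - {"xyz": [-8.1,0,2.0],"roll": 0,"grip": 45}
    - {"xyz": [-7.7,0,3.4],"roll": 0,"grip": 45}
    - {"xyz": [-6.9,0,4.7],"roll": 0,"grip": 45}

```text
time_s: 5.57
position: [0.5594, -0.0986, 0.1123]
tcp_rot: [[-0.001, 1.0, 0.001], [1.0, 0.001, -0.002], [-0.002, 0.001, -1.0]]
force: [-3.9, -0.9, 7.1]
opening: 0.589
grasp_force: 30.0
```

move_arm:
  increments:
    - {"xyz": [0,0,0],"roll": 0,"grip": 100}
    - {"xyz": [0,0,0],"roll": 0,"grip": 100}
    - {"xyz": [0,0,0],"roll": 0,"grip": 100}
    - {"xyz": [0,0,0],"roll": 0,"grip": 100}
    - {"xyz": [0,0,0],"roll": 0,"grip": 100}

```text
time_s: 5.98
position: [0.5596, -0.097, 0.1101]
tcp_rot: [[-0.0, 1.0, 0.0], [1.0, 0.0, -0.0], [-0.0, 0.0, -1.0]]
force: [0.3, -0.3, -0.3]
opening: 0.88
grasp_force: 0.0
```

move_arm:
  increments:
    - {"xyz": [0,0,-15],"roll": 0,"grip": 100}
    - {"xyz": [0,0,-30],"roll": 0,"grip": 100}
    - {"xyz": [-20,0,-30],"roll": 0,"grip": 100}
    - {"xyz": [-40,0,0],"roll": 0,"grip": 100}
    - {"xyz": [0,0,0],"roll": 0,"grip": 100}

```text
time_s: 6.4
position: [0.5624, -0.1635, 0.1878]
tcp_rot: [[0.002, 1.0, 0.008], [1.0, -0.002, -0.007], [-0.007, 0.008, -1.0]]
force: [0.7, 0.5, -0.0]
opening: 0.999
grasp_force: 0.0
```

Run:
```python
from h import *
np.set_printoptions(precision=4,suppress=True)
c,im,d=shot("wrist","w2.png"); print(c[2])
c,im,d=shot("side"); cv2.imwrite("pics/s2.png",cv2.resize(im[110:270,230:430,::-1],None,fx=4,fy=3.75,interpolation=cv2.INTER_CUBIC))
for l in("pawl_rod","ram_grip"):
    for r in bot.spot_in(l,"side"): print(l,r["conf"],w(c,r["at"]),proj(c,w(c,r["at"])))
for cn in ("side","top"):
    c,im,d=shot(cn); P=cloud(c,d);X=P[...,0];Y=P[...,1];Z=P[...,2]
    g=(abs(X-.56)<.03)&(Y<-.13)&(Y>-.25)&(Z>.09)&(Z<.15); 
    if g.sum(): print("grip",g.sum(),P[g].mean(0),P[g].min(0),P[g].max(0))
```

```text
[ 0.5621 -0.093   0.3502]
pawl_rod 0.56 [ 0.5547 -0.0887  0.1222] [334.2249 163.7526]
ram_grip 0.9 [ 0.5561 -0.152   0.0839] [343.3203 158.2146]
grip 132 [ 0.5571 -0.1565  0.1227] [ 0.5471 -0.1726  0.0901] [ 0.5706 -0.1475  0.1463]
```

View pics/s2.png

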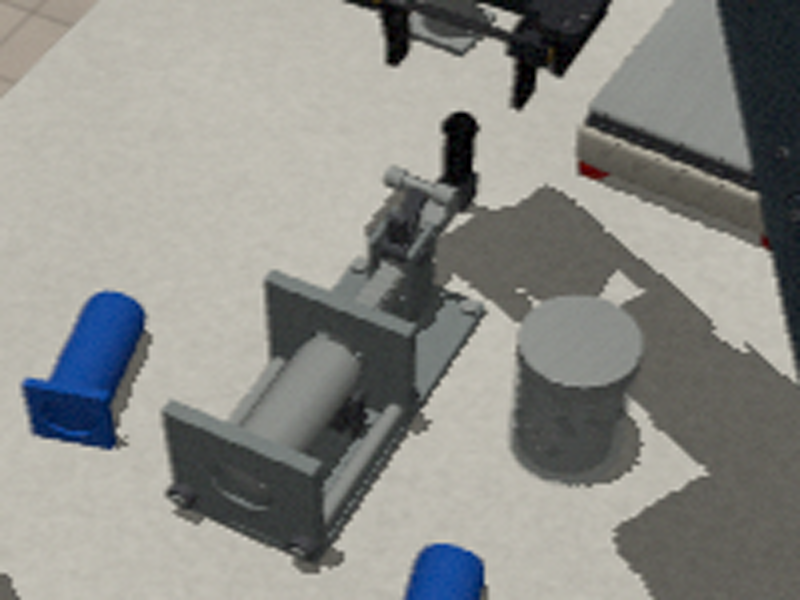

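The crop shows the pawl thrown back onto its rest, with the rod at (418,182), the black grip at (458,150) and the grey tube between the plates at (300,390). Now I'm grasping the ram grip.

move_arm:
  increments:
    - {"xyz": [0,-1.0,30],"roll": 0,"grip": 100}
    - {"xyz": [0,0,35],"roll": 0,"grip": 100}
    - {"xyz": [0,0,35],"roll": 0,"grip": 100}
    - {"xyz": [0,0,0],"roll": 0,"grip": 0}
    - {"xyz": [0,0,0],"roll": 0,"grip": 0}

```text
time_s: 7.12
position: [0.5568, -0.1555, 0.0832]
tcp_rot: [[-0.001, 1.0, -0.006], [1.0, 0.001, 0.003], [0.003, -0.006, -1.0]]
force: [-0.2, -1.2, 0.4]
opening: 0.922
grasp_force: 0.0
```

move_arm:
  increments:
    - {"xyz": [0,0,0],"roll": 0,"grip": 0}
    - {"xyz": [0,0,0],"roll": 0,"grip": 0}
    - {"xyz": [0,0,0],"roll": 0,"grip": 0}
    - {"xyz": [0,0,0],"roll": 0,"grip": 0}
    - {"xyz": [0,0,0],"roll": 0,"grip": 0}

```text
time_s: 7.53
position: [0.5592, -0.1575, 0.0865]
tcp_rot: [[-0.0, 1.0, 0.002], [1.0, 0.0, -0.001], [-0.001, 0.002, -1.0]]
force: [-0.2, -0.6, 0.7]
opening: 0.553
grasp_force: 0.0
```

move_arm:
  increments:
    - {"xyz": [0,0,0],"roll": 0,"grip": 0}
    - {"xyz": [0,0,0],"roll": 0,"grip": 0}
    - {"xyz": [0,0,0],"roll": 0,"grip": 0}
    - {"xyz": [0,0,0],"roll": 0,"grip": 0}
    - {"xyz": [0,0,0],"roll": 0,"grip": 0}

```text
time_s: 7.95
position: [0.5594, -0.1573, 0.0852]
tcp_rot: [[0.0, 1.0, 0.002], [1.0, -0.0, -0.0], [-0.0, 0.002, -1.0]]
force: [2.3, 1.0, 0.3]
opening: 0.28
grasp_force: 30.0
```

move_arm:
  increments:
    - {"xyz": [-8,0,0],"roll": 0,"grip": 0}
    - {"xyz": [-12,0,0],"roll": 0,"grip": 0}
    - {"xyz": [-12,0,0],"roll": 0,"grip": 0}
    - {"xyz": [-12,0,0],"roll": 0,"grip": 0}
    - {"xyz": [-12,0,0],"roll": 0,"grip": 0}

```text
time_s: 8.37
position: [0.5594, -0.2128, 0.0852]
tcp_rot: [[0.0, 1.0, 0.002], [1.0, -0.0, 0.001], [0.001, 0.002, -1.0]]
force: [4.6, 3.5, 0.6]
opening: 0.282
grasp_force: 30.0
```

move_arm:
  increments:
    - {"xyz": [-10,0,0],"roll": 0,"grip": 0}
    - {"xyz": [-8,0,0],"roll": 0,"grip": 0}
    - {"xyz": [-5,0,0],"roll": 0,"grip": 0}
    - {"xyz": [-4,0,0],"roll": 0,"grip": 0}
    - {"xyz": [-3,0,0],"roll": 0,"grip": 0}

```text
time_s: 8.78
position: [0.5595, -0.2436, 0.0852]
tcp_rot: [[0.001, 1.0, 0.002], [1.0, -0.001, -0.0], [-0.0, 0.002, -1.0]]
force: [5.3, 2.3, 0.2]
opening: 0.28
grasp_force: 30.0
```

move_arm:
  increments:
    - {"xyz": [-1.5,0,0],"roll": 0,"grip": 0}
    - {"xyz": [-1.5,0,0],"roll": 0,"grip": 0}

```text
time_s: 8.95
position: [0.5595, -0.2463, 0.0853]
tcp_rot: [[0.0, 1.0, 0.002], [1.0, -0.0, -0.0], [-0.0, 0.002, -1.0]]
force: [5.8, 2.1, -0.2]
opening: 0.275
grasp_force: 30.0
```

move_arm:
  increments:
    - {"xyz": [-1,0,0],"roll": 0,"grip": 0}
    - {"xyz": [-1,0,0],"roll": 0,"grip": 0}
    - {"xyz": [-1,0,0],"roll": 0,"grip": 0}

```text
time_s: 9.2
position: [0.5595, -0.2487, 0.0852]
tcp_rot: [[0.0, 1.0, 0.002], [1.0, -0.0, 0.001], [0.001, 0.002, -1.0]]
force: [6.2, 5.3, 2.0]
opening: 0.277
grasp_force: 30.0
```

move_arm:
  increments:
    - {"xyz": [-1,0,0],"roll": 0,"grip": 0}
    - {"xyz": [-1,0,0],"roll": 0,"grip": 0}

```text
time_s: 9.37
position: [0.5594, -0.2487, 0.0852]
tcp_rot: [[0.001, 1.0, 0.002], [1.0, -0.001, 0.004], [0.004, 0.002, -1.0]]
force: [6.6, 11.5, 3.3]
opening: 0.275
grasp_force: 30.0
```

move_arm:
  increments:
    - {"xyz": [-1,0,0],"roll": 0,"grip": 0}
    - {"xyz": [-1,0,0],"roll": 0,"grip": 0}

```text
time_s: 9.53
position: [0.5593, -0.2486, 0.0852]
tcp_rot: [[0.001, 1.0, 0.001], [1.0, -0.001, 0.007], [0.007, 0.001, -1.0]]
force: [7.4, 16.6, 4.0]
opening: 0.28
grasp_force: 30.0
```

The ram is at its stop: the position holds while the force rises. I'll relieve the pull, release, and rise over the tube.

move_arm:
  increments:
    - {"xyz": [3.5,0,0],"roll": 0,"grip": 0}
    - {"xyz": [0,0,0],"roll": 0,"grip": 100}
    - {"xyz": [0,0,0],"roll": 0,"grip": 100}
    - {"xyz": [0,0,0],"roll": 0,"grip": 100}
    - {"xyz": [0,0,0],"roll": 0,"grip": 100}

```text
time_s: 9.95
position: [0.5574, -0.2499, 0.0847]
tcp_rot: [[0.0, 1.0, -0.002], [1.0, -0.0, 0.0], [0.0, -0.002, -1.0]]
force: [1.2, -0.0, -0.2]
opening: 0.497
grasp_force: 0.0
```

move_arm:
  increments:
    - {"xyz": [0,0,0],"roll": 0,"grip": 100}
    - {"xyz": [0,0,0],"roll": 0,"grip": 100}
    - {"xyz": [0,0,-25],"roll": 0,"grip": 100}
    - {"xyz": [0,0,-40],"roll": 0,"grip": 100}
    - {"xyz": [0,0,-40],"roll": 0,"grip": 100}

```text
time_s: 10.37
position: [0.557, -0.2492, 0.1896]
tcp_rot: [[0.0, 1.0, -0.004], [1.0, -0.0, 0.003], [0.003, -0.004, -1.0]]
force: [1.1, -0.8, 0.6]
opening: 0.875
grasp_force: 0.0
```

move_arm:
  increments:
    - {"xyz": [25,0,-30],"roll": 0,"grip": 100}
    - {"xyz": [41,0,0],"roll": 0,"grip": 100}
    - {"xyz": [41,0,0],"roll": 0,"grip": 100}
    - {"xyz": [41,0,0],"roll": 0,"grip": 100}
    - {"xyz": [41,0,0],"roll": 0,"grip": 100}

```text
time_s: 10.78
position: [0.5579, -0.0594, 0.2205]
tcp_rot: [[0.001, 1.0, 0.0], [1.0, -0.001, -0.0], [-0.0, 0.0, -1.0]]
force: [0.9, -0.0, 0.9]
opening: 0.994
grasp_force: 0.0
```

move_arm:
  increments:
    - {"xyz": [41,0,0],"roll": 0,"grip": 100}
    - {"xyz": [30,0,0],"roll": 0,"grip": 100}
    - {"xyz": [0,0,0],"roll": 0,"grip": 100}
    - {"xyz": [0,0,0],"roll": 0,"grip": 100}

```text
time_s: 11.12
position: [0.558, 0.0118, 0.2201]
tcp_rot: [[-0.004, 1.0, -0.0], [1.0, 0.004, -0.0], [-0.0, -0.0, -1.0]]
force: [-0.8, -0.0, 0.3]
opening: 0.999
grasp_force: 0.0
```

Run:
```python
from h import *
np.set_printoptions(precision=4,suppress=True)
print(bot.read_state()["position"])
c,im,d=shot("wrist"); cv2.imwrite("pics/w3.png",cv2.resize(im[0:220,170:470,::-1],None,fx=2.6,fy=2.6))
for r in bot.spot_in("tube","wrist"): print(r["conf"],w(c,r["at"]),proj(c,w(c,r["at"])))
P=cloud(c,d);X=P[...,0];Y=P[...,1];Z=P[...,2]
for a in range(20,160,8):
    k=(abs(Y-a/1000)<.003)&(abs(X-.56)<.03)&(Z>.07)&(Z<.13)
    k2=(abs(Y-a/1000)<.003)&(abs(X-.56)<.06)&(abs(X-.56)>.032)&(Z>.02)&(Z<.13)
    if k.sum()>5: print(a,k.sum(),np.percentile(X[k],[1,99]),np.percentile(Z[k],98),"| side",k2.sum(),np.percentile(X[k2],[1,50,99]) if k2.any() else '',np.percentile(Z[k2],[2,98]) if k2.any() else '')
k=(Y>.06)&(Y<.115)&(abs(X-.56)<.06)&(Z>.005)
h,_,_=np.histogram2d(X[k],Z[k],bins=[np.arange(.5,.621,.004),np.arange(.0,.1,.01)]); print(h.astype(int))
```

```text
[0.558  0.0118 0.2201]
0.84 [0.7123 0.0897 0.0514] [457.5915 116.9628]
0.78 [0.5628 0.0941 0.0892] [323.2561 110.6126]
0.66 [0.4163 0.1637 0.0483] [184.0878  42.7022]
20 401 [0.5309 0.589 ] 0.1219307892084775 | side 305 [0.5047 0.528  0.6143] [0.1194 0.1221]
28 76 [0.5391 0.5798] 0.08888514509356057 | side 94 [0.5082 0.5193 0.6109] [0.0276 0.0338]
36 238 [0.5373 0.5817] 0.09021037304854586 | side 96 [0.5086 0.5996 0.6106] [0.0277 0.0339]
44 246 [0.5375 0.5825] 0.0902179966812779 | side 98 [0.5089 0.5994 0.6102] [0.0266 0.0339]
52 251 [0.5376 0.5824] 0.09054239232232242 | side 98 [0.5077 0.6    0.6113] [0.0281 0.034 ]
60 262 [0.5365 0.5822] 0.0904659345260025 | side 101 [0.508  0.5191 0.611 ] [0.0285 0.0339]
68 274 [0.5366 0.5819] 0.09034255180931908 | side 104 [0.5085 0.5191 0.6105] [0.028  0.0337]
76 264 [0.5367 0.5817] 0.09003645653119444 | side 100 [0.5087 0.5594 0.61  ] [0.0276 0.0337]
84 261 [0.5369 0.5815] 0.09048329946495616 | side 102 [0.5091 0.5995 0.6111] [0.0268 0.0341]
92 303 [0.537  0.5825] 0.09035749320174659 | side 109 [0.5079 0.5185 0.6106] [0.029  0.0343]
100 280 [0.
[... 1209 characters left out ...]
  0   0   0   0   0   0   0   0 229]
 [  0   0   0   0   0   0   0   0 207]
 [  0   0   0   0   0   0   0   0 186]
 [  0   0   0   0   0   0   0   0 193]
 [  0   0   0   0   0   0   0   0 225]
 [  0   0   0   0   0   0   0   0 225]
 [  0   0   0   0   0   0   0   0 214]
 [  0   0   0   0   0   0   0  58 146]
 [  0   0   0   0   0   0   3 119   0]
 [  0  28   0   0   0   0   0   0   0]
 [  0 148   0   0   0   0   0   0   0]
 [  0 146   0   0   0   0   0   0   0]
 [  0 146  33   7   0   0   0   0   0]
 [  0  38  22 152   0   0   0   0   0]
 [  0   0   0 165   0   0   0   0   0]
 [  0   0  26  80   0   0   0   0   0]
 [  5  11   0   0   0   0   0   0   0]
 [  0   0   0   0   0   0   0   0   0]]
```

View pics/w3.png

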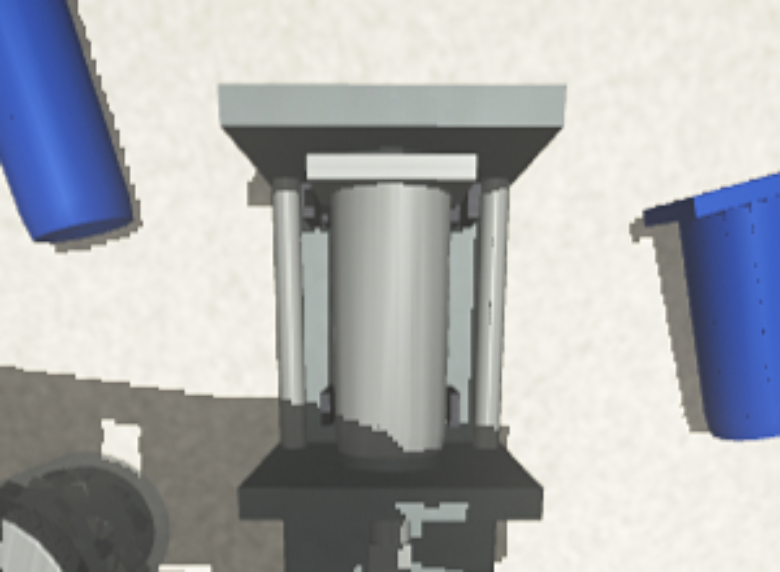

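The enlarged view confirms the grey tube: body at (390,320), foot at (390,165) against the front plate, and no piston in it. The tie rods beside it are low (top 34 mm), so the fingertips clear them at 50 mm. The two other tubes are the blue look-alikes. I'm going down on it near the cutting edge.

move_arm:
  increments:
    - {"xyz": [30,1.7,0],"roll": 0,"grip": 100}
    - {"xyz": [27,0,18],"roll": 0,"grip": 100}
    - {"xyz": [0,0,35],"roll": 0,"grip": 100}
    - {"xyz": [0,0,35],"roll": 0,"grip": 100}
    - {"xyz": [0,0,0],"roll": 0,"grip": 100}

```text
time_s: 11.63
position: [0.5557, 0.0662, 0.1262]
tcp_rot: [[0.002, 1.0, -0.013], [1.0, -0.002, 0.001], [0.0, -0.013, -1.0]]
force: [-1.2, 0.6, -0.2]
opening: 1.005
grasp_force: 0.0
```

move_arm:
  increments:
    - {"xyz": [0,0,25],"roll": 0,"grip": 100}
    - {"xyz": [0,0,25],"roll": 0,"grip": 100}
    - {"xyz": [0,0,18],"roll": 0,"grip": 100}
    - {"xyz": [0,0,12],"roll": 0,"grip": 100}
    - {"xyz": [0,0,0],"roll": 0,"grip": 100}

```text
time_s: 12.05
position: [0.5596, 0.066, 0.0508]
tcp_rot: [[0.002, 1.0, -0.003], [1.0, -0.002, 0.0], [0.0, -0.003, -1.0]]
force: [0.7, -0.6, -0.0]
opening: 1.002
grasp_force: 0.0
```

move_arm:
  increments:
    - {"xyz": [3,0,0],"roll": 0,"grip": 40}
    - {"xyz": [0,0,0],"roll": 0,"grip": 40}
    - {"xyz": [0,0,0],"roll": 0,"grip": 40}
    - {"xyz": [0,0,0],"roll": 0,"grip": 40}
    - {"xyz": [0,0,0],"roll": 0,"grip": 40}

```text
time_s: 12.47
position: [0.5608, 0.0704, 0.0531]
tcp_rot: [[-0.0, 1.0, 0.002], [1.0, 0.0, -0.0], [-0.0, 0.002, -1.0]]
force: [0.2, 0.6, 0.1]
opening: 0.703
grasp_force: 0.0
```

move_arm:
  increments:
    - {"xyz": [0,0,0],"roll": 0,"grip": 40}
    - {"xyz": [0,0,0],"roll": 0,"grip": 40}
    - {"xyz": [0,0,0],"roll": 0,"grip": 40}
    - {"xyz": [0,0,0],"roll": 0,"grip": 40}

```text
time_s: 12.8
position: [0.5593, 0.0704, 0.0523]
tcp_rot: [[-0.0, 1.0, -0.002], [1.0, 0.0, -0.0], [-0.0, -0.002, -1.0]]
force: [-3.4, -0.5, 6.2]
opening: 0.548
grasp_force: 30.0
```

move_arm:
  increments:
    - {"xyz": [0,0,-4],"roll": 0,"grip": 40}
    - {"xyz": [0,0,-6],"roll": 0,"grip": 40}
    - {"xyz": [0,0,0],"roll": 0,"grip": 40}

```text
time_s: 13.05
position: [0.5608, 0.0703, 0.0625]
tcp_rot: [[0.0, 1.0, 0.001], [1.0, -0.0, -0.0], [-0.0, 0.001, -1.0]]
force: [0.9, -0.7, -5.1]
opening: 0.549
grasp_force: 30.0
```

Run:
```python
from h import *
np.set_printoptions(precision=4,suppress=True)
s=bot.read_state(); print(s["position"],s["force"],s["moment"],s["opening"])
c,im,d=shot("side");P=cloud(c,d);X=P[...,0];Y=P[...,1];Z=P[...,2]
for a in range(20,160,8):
    k=(abs(Y-a/1000)<.004)&(abs(X-.56)<.02)&(Z>.07)&(Z<.16)
    if k.sum()>3: print(a,k.sum(),np.percentile(Z[k],[5,95]))
```

```text
[0.5608 0.0703 0.0625] [ 0.8702 -0.7056 -5.0781] [-0.1028 -0.1505 -0.0132] 0.5492185984219833
60 17 [0.0916 0.0995]
76 22 [0.0901 0.0992]
84 34 [0.0885 0.0999]
92 42 [0.0907 0.1585]
100 81 [0.0889 0.1513]
108 51 [0.0879 0.1479]
116 39 [0.0882 0.1002]
124 30 [0.0919 0.1009]
132 13 [0.1018 0.1082]
140 6 [0.1167 0.121 ]
148 42 [0.1172 0.1224]
156 118 [0.0865 0.1211]
```

The tube is held level with its full weight on the wrist, so I'm lifting it straight out.

move_arm:
  increments:
    - {"xyz": [0,0,-15],"roll": 0,"grip": 40}
    - {"xyz": [0,0,-30],"roll": 0,"grip": 40}
    - {"xyz": [0,0,-35],"roll": 0,"grip": 40}
    - {"xyz": [0,0,-35],"roll": 0,"grip": 40}
    - {"xyz": [0,0,-35],"roll": 0,"grip": 40}

```text
time_s: 13.52
position: [0.5594, 0.0704, 0.2128]
tcp_rot: [[0.0, 1.0, -0.002], [1.0, -0.0, 0.0], [0.0, -0.002, -1.0]]
force: [0.8, -0.1, -4.4]
opening: 0.547
grasp_force: 30.0
```

move_arm:
  increments:
    - {"xyz": [0,0,-30],"roll": 0,"grip": 40}
    - {"xyz": [0,0,-10],"roll": 0,"grip": 40}
    - {"xyz": [0,0,0],"roll": 0,"grip": 40}

```text
time_s: 13.77
position: [0.5619, 0.0703, 0.2546]
tcp_rot: [[-0.0, 1.0, 0.007], [1.0, 0.0, -0.0], [-0.0, 0.007, -1.0]]
force: [-0.2, -0.6, -4.9]
opening: 0.549
grasp_force: 30.0
```

Run:
```python
from h import *
np.set_printoptions(precision=4,suppress=True)
s=bot.read_state(); print(s["position"],s["force"],s["moment"],s["opening"])
c,im,d=shot("side");cv2.imwrite("pics/s4.png",cv2.resize(im[100:280,210:450,::-1],None,fx=3.3,fy=3.3));P=cloud(c,d);X=P[...,0];Y=P[...,1];Z=P[...,2]
for a in range(10,180,8):
    k=(abs(Y-a/1000)<.004)&(abs(X-.56)<.03)&(Z>.13)&(Z<.33)
    if k.sum()>3: print(a,k.sum(),np.percentile(Z[k],[5,95]))
```

```text
[0.5619 0.0703 0.2546] [-0.1556 -0.6001 -4.9362] [-0.1166 -0.1365 -0.0318] 0.5488989815728836
42 5 [0.282 0.292]
50 17 [0.2861 0.2914]
58 6 [0.2553 0.2998]
66 27 [0.2649 0.3064]
74 49 [0.2763 0.2975]
82 110 [0.2589 0.2934]
90 63 [0.2673 0.2922]
98 60 [0.2698 0.2908]
106 59 [0.2683 0.2917]
114 68 [0.2454 0.2921]
122 85 [0.2452 0.2918]
130 84 [0.2453 0.2972]
138 322 [0.2387 0.2974]
```

View pics/s4.png

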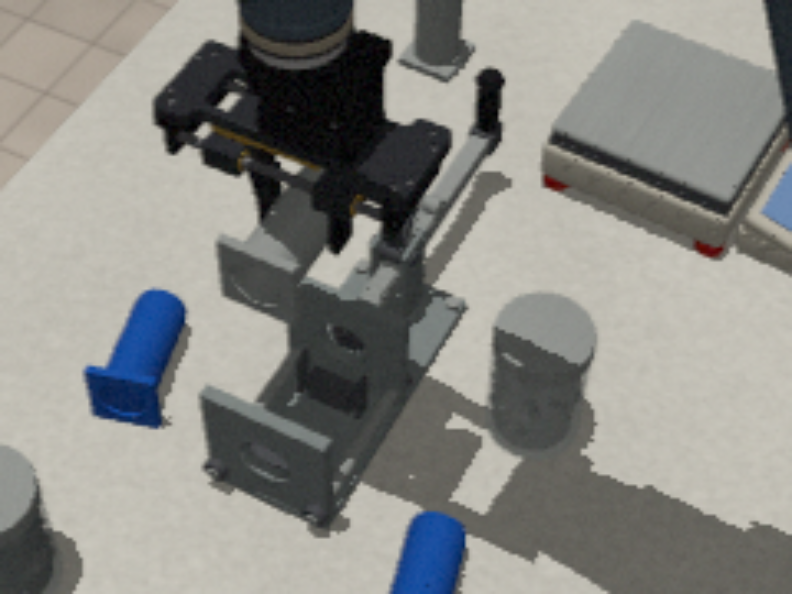

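The tube hangs level (foot at crop (260,280)). Since the tool can only roll, it has to be pivoted in the grip. I'll lower its cutting-edge end onto the fixed front plate's top edge, so the edge is pushed up and the foot swings down on the free side.

move_arm:
  increments:
    - {"xyz": [20,0,0],"roll": 0,"grip": 40}
    - {"xyz": [35,0,0],"roll": 0,"grip": 40}
    - {"xyz": [35,0,0],"roll": 0,"grip": 40}
    - {"xyz": [20,-1,0],"roll": 0,"grip": 40}
    - {"xyz": [2,0,20],"roll": 0,"grip": 40}

```text
time_s: 14.23
position: [0.5595, 0.1867, 0.2317]
tcp_rot: [[-0.003, 1.0, 0.002], [1.0, 0.003, 0.003], [0.003, 0.002, -1.0]]
force: [0.6, -0.2, -3.8]
opening: 0.546
grasp_force: 30.0
```

move_arm:
  increments:
    - {"xyz": [0,0,30],"roll": 0,"grip": 40}
    - {"xyz": [0,0,30],"roll": 0,"grip": 40}
    - {"xyz": [0,0,20],"roll": 0,"grip": 40}
    - {"xyz": [0,0,12],"roll": 0,"grip": 40}
    - {"xyz": [0,0,0],"roll": 0,"grip": 40}

```text
time_s: 14.65
position: [0.554, 0.1816, 0.1333]
tcp_rot: [[0.0, 1.0, -0.014], [1.0, -0.0, -0.002], [-0.002, -0.014, -1.0]]
force: [-0.4, 0.9, -5.0]
opening: 0.547
grasp_force: 30.0
```

move_arm:
  increments:
    - {"xyz": [0,0,0],"roll": 0,"grip": 40}
    - {"xyz": [0,0,3],"roll": 0,"grip": 40}
    - {"xyz": [0,0,3],"roll": 0,"grip": 40}

```text
time_s: 14.9
position: [0.5599, 0.1824, 0.1344]
tcp_rot: [[0.0, 1.0, 0.002], [1.0, -0.0, 0.0], [0.0, 0.002, -1.0]]
force: [-0.6, 0.5, -4.9]
opening: 0.553
grasp_force: 30.0
```

move_arm:
  increments:
    - {"xyz": [0,0,2],"roll": 0,"grip": 40}
    - {"xyz": [0,0,2],"roll": 0,"grip": 40}
    - {"xyz": [0,0,2],"roll": 0,"grip": 40}
    - {"xyz": [0,0,2],"roll": 0,"grip": 40}

```text
time_s: 15.23
position: [0.5599, 0.1842, 0.1279]
tcp_rot: [[0.001, 1.0, 0.003], [1.0, -0.001, 0.004], [0.004, 0.003, -1.0]]
force: [-2.1, 7.1, 6.5]
opening: 0.545
grasp_force: 30.0
```

move_arm:
  increments:
    - {"xyz": [0,0,2],"roll": 0,"grip": 40}
    - {"xyz": [0,0,2],"roll": 0,"grip": 40}
    - {"xyz": [0,0,2],"roll": 0,"grip": 40}

```text
time_s: 15.48
position: [0.5601, 0.1861, 0.1225]
tcp_rot: [[0.002, 1.0, 0.004], [1.0, -0.002, 0.007], [0.007, 0.004, -1.0]]
force: [-2.7, 11.5, 5.3]
opening: 0.548
grasp_force: 30.0
```

move_arm:
  increments:
    - {"xyz": [0,0,2.5],"roll": 0,"grip": 40}
    - {"xyz": [0,0,2.5],"roll": 0,"grip": 40}
    - {"xyz": [0,0,2.5],"roll": 0,"grip": 40}

```text
time_s: 15.73
position: [0.5602, 0.1868, 0.1148]
tcp_rot: [[0.002, 1.0, 0.004], [1.0, -0.002, 0.008], [0.008, 0.004, -1.0]]
force: [-2.4, 12.9, 4.4]
opening: 0.552
grasp_force: 30.0
```

```bash
cat > tilt.py <<'E'
from h import *
np.set_printoptions(precision=4,suppress=True)
s=bot.read_state(); p=s["position"]; print(p,s["force"],s["moment"],s["opening"])
c,im,d=shot("side");P=cloud(c,d);X=P[...,0];Y=P[...,1];Z=P[...,2]
for a in range(-45,100,8):
    y=p[1]+a/1000
    k=(abs(Y-y)<.004)&(abs(X-p[0])<.035)&(Z>.01)&(Z<p[2]+.06)
    if k.sum()>3: print(a,k.sum(),(np.percentile(Z[k],[5,50,95])-p[2]-.0134).round(3))
E
python3 tilt.py
```

```text
[0.5602 0.1868 0.1148] [-2.4011 12.9468  4.3874] [ 1.895   0.2578 -0.1157] 0.5519740198695618
-45 4 [-0.087 -0.084 -0.08 ]
-37 27 [-0.114 -0.086 -0.072]
-29 95 [-0.116 -0.098 -0.064]
-5 26 [0.016 0.028 0.031]
3 29 [-0.009  0.028  0.039]
11 98 [-0.009  0.012  0.025]
19 75 [-0.005  0.013  0.02 ]
27 68 [-0.01   0.01   0.016]
35 78 [-0.013  0.005  0.011]
43 77 [-0.032  0.     0.008]
51 85 [-0.039 -0.005  0.003]
59 72 [-0.031 -0.007 -0.   ]
67 51 [-0.019 -0.008 -0.004]
75 86 [-0.007 -0.004 -0.   ]
```

It is rotating (about 27° so far, low forces), so I'll continue.

move_arm:
  increments:
    - {"xyz": [0,0,3],"roll": 0,"grip": 40}
    - {"xyz": [0,0,3],"roll": 0,"grip": 40}
    - {"xyz": [0,0,3],"roll": 0,"grip": 40}
    - {"xyz": [0,0,3],"roll": 0,"grip": 40}

```text
time_s: 16.12
position: [0.56, 0.1853, 0.102]
tcp_rot: [[0.001, 1.0, 0.004], [1.0, -0.001, 0.005], [0.005, 0.004, -1.0]]
force: [-1.0, 7.3, 1.5]
opening: 0.547
grasp_force: 30.0
```

move_arm:
  increments:
    - {"xyz": [0,0,3],"roll": 0,"grip": 40}
    - {"xyz": [0,0,3],"roll": 0,"grip": 40}
    - {"xyz": [0,0,3],"roll": 0,"grip": 40}
    - {"xyz": [0,0,3],"roll": 0,"grip": 40}
    - {"xyz": [0,0,3],"roll": 0,"grip": 40}

```text
time_s: 16.53
position: [0.5614, 0.1848, 0.0885]
tcp_rot: [[0.001, 1.0, 0.006], [1.0, -0.001, 0.004], [0.004, 0.006, -1.0]]
force: [-1.9, 8.1, 10.2]
opening: 0.548
grasp_force: 30.0
```

```bash
python3 tilt.py
```

```text
[0.5614 0.1848 0.0885] [-1.8881  8.0806 10.1667] [ 0.6929  0.2271 -0.0228] 0.5483282261988652
-29 57 [-0.09  -0.073 -0.057]
-5 4 [-0.007  0.024  0.033]
3 38 [-0.069  0.038  0.046]
11 99 [-0.066  0.006  0.045]
19 125 [-0.062  0.012  0.03 ]
27 126 [-0.058 -0.003  0.014]
35 116 [-0.056 -0.02  -0.003]
43 108 [-0.051 -0.036 -0.021]
51 73 [-0.049 -0.045 -0.036]
59 79 [-0.051 -0.046 -0.041]
```

move_arm:
  increments:
    - {"xyz": [-1.5,0,1],"roll": 0,"grip": 40}
    - {"xyz": [-1.5,0,1],"roll": 0,"grip": 40}
    - {"xyz": [-1.5,0,0],"roll": 0,"grip": 40}
    - {"xyz": [0,0,0],"roll": 0,"grip": 40}

```text
time_s: 16.92
position: [0.5616, 0.1835, 0.0863]
tcp_rot: [[0.003, 1.0, 0.008], [1.0, -0.003, 0.009], [0.009, 0.008, -1.0]]
force: [-1.0, 18.9, 5.2]
opening: 0.547
grasp_force: 30.0
```

```bash
python3 tilt.py
python3 - <<'E'
from h import *
c,im,d=shot("side"); cv2.imwrite("pics/s5.png",cv2.resize(im[130:280,220:420,::-1],None,fx=4,fy=4))
E
```

```text
[0.5616 0.1835 0.0863] [-1.0044 18.8535  5.1597] [2.3682 0.0577 0.016 ] 0.5466783457498475
-29 52 [-0.087 -0.072 -0.054]
-13 10 [0.002 0.01  0.017]
3 36 [-0.073  0.031  0.044]
11 96 [-0.065  0.004  0.046]
19 131 [-0.061  0.015  0.032]
27 128 [-0.057 -0.003  0.014]
35 124 [-0.056 -0.022 -0.004]
43 109 [-0.054 -0.041 -0.022]
51 67 [-0.051 -0.047 -0.039]
59 65 [-0.054 -0.048 -0.043]
```

View pics/s5.png

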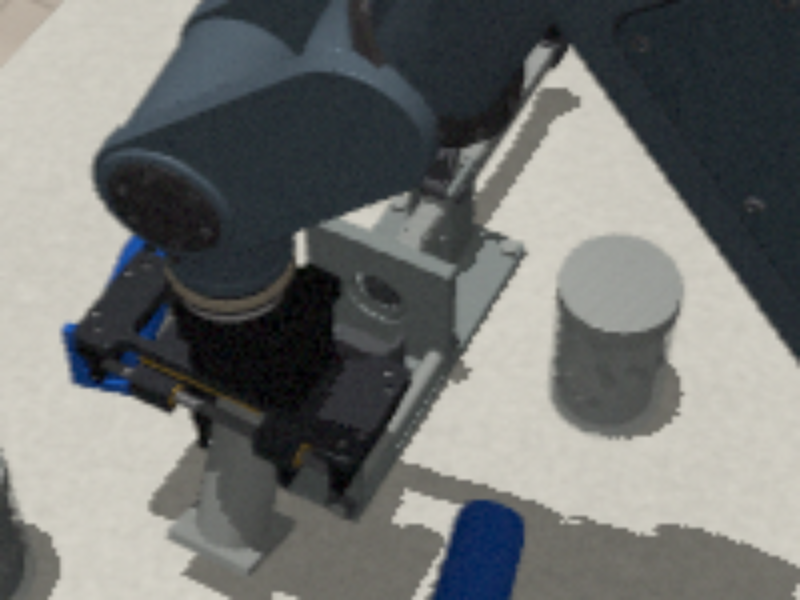

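The tube is about 67° upright and clear of the bench at its foot (crop (230,540)). Pushing further would only slip it in the pads. I'll back off, touch its foot corner on the free bench in front, roll it over the corner until it stands flat, then regrasp it upright.

move_arm:
  increments:
    - {"xyz": [5,0,0],"roll": 0,"grip": 40}
    - {"xyz": [6,0,0],"roll": 0,"grip": 40}
    - {"xyz": [3,-1,8],"roll": 0,"grip": 40}
    - {"xyz": [0,0,8],"roll": 0,"grip": 40}
    - {"xyz": [0,0,0],"roll": 0,"grip": 40}

```text
time_s: 17.43
position: [0.5562, 0.1912, 0.0651]
tcp_rot: [[-0.0, 1.0, -0.005], [1.0, 0.0, -0.001], [-0.001, -0.005, -1.0]]
force: [-1.5, 0.3, -5.1]
opening: 0.549
grasp_force: 30.0
```

```bash
python3 tilt.py
```

```text
[0.5562 0.1912 0.0651] [-1.4696  0.2584 -5.1214] [-0.1069 -0.0195  0.0495] 0.5485394434903651
-13 5 [0.    0.006 0.013]
3 22 [-0.063  0.035  0.043]
11 93 [-0.066  0.001  0.045]
19 122 [-0.062  0.013  0.03 ]
27 129 [-0.056 -0.004  0.014]
35 119 [-0.056 -0.023 -0.005]
43 106 [-0.053 -0.04  -0.023]
51 67 [-0.052 -0.047 -0.042]
59 64 [-0.055 -0.05  -0.045]
```

move_arm:
  increments:
    - {"xyz": [0,0,1.5],"roll": 0,"grip": 40}
    - {"xyz": [0,0,1.5],"roll": 0,"grip": 40}

```text
time_s: 17.65
position: [0.5583, 0.1914, 0.0641]
tcp_rot: [[0.001, 1.0, -0.0], [1.0, -0.001, -0.0], [-0.0, -0.0, -1.0]]
force: [-0.1, -0.1, -4.6]
opening: 0.552
grasp_force: 30.0
```

move_arm:
  increments:
    - {"xyz": [0,0,1.5],"roll": 0,"grip": 40}
    - {"xyz": [0,0,1],"roll": 0,"grip": 40}

```text
time_s: 17.82
position: [0.5584, 0.1915, 0.0623]
tcp_rot: [[0.0, 1.0, 0.0], [1.0, -0.0, -0.0], [-0.0, 0.0, -1.0]]
force: [-1.6, -0.8, 3.1]
opening: 0.548
grasp_force: 30.0
```

Contact. Now I roll over the corner: the tool goes +y with a slight press.

move_arm:
  increments:
    - {"xyz": [2,0,1],"roll": 0,"grip": 40}
    - {"xyz": [3,0,0],"roll": 0,"grip": 40}
    - {"xyz": [3,0,0],"roll": 0,"grip": 40}
    - {"xyz": [3,0,0],"roll": 0,"grip": 40}

```text
time_s: 18.15
position: [0.5592, 0.2015, 0.0623]
tcp_rot: [[-0.001, 1.0, 0.002], [1.0, 0.001, -0.002], [-0.002, 0.002, -1.0]]
force: [0.2, -5.5, 2.5]
opening: 0.549
grasp_force: 30.0
```

```bash
python3 tilt.py
```

```text
[0.5592 0.2015 0.0623] [ 0.223  -5.5085  2.5248] [-1.4194 -0.0372 -0.0165] 0.5490624069374652
-13 6 [0.002 0.007 0.013]
3 18 [-0.018  0.035  0.043]
11 91 [-0.064  0.002  0.045]
19 117 [-0.059  0.013  0.031]
27 131 [-0.058 -0.006  0.013]
35 118 [-0.056 -0.022 -0.005]
43 100 [-0.053 -0.039 -0.025]
51 77 [-0.051 -0.048 -0.04 ]
59 54 [-0.055 -0.05  -0.045]
```

move_arm:
  increments:
    - {"xyz": [2,0,2],"roll": 0,"grip": 40}
    - {"xyz": [3,0,1.5],"roll": 0,"grip": 40}
    - {"xyz": [3,0,0.5],"roll": 0,"grip": 40}
    - {"xyz": [3,0,0],"roll": 0,"grip": 40}

```text
time_s: 18.53
position: [0.5593, 0.2129, 0.0604]
tcp_rot: [[-0.001, 1.0, 0.003], [1.0, 0.001, -0.002], [-0.002, 0.003, -1.0]]
force: [-2.9, -5.8, 13.6]
opening: 0.549
grasp_force: 30.0
```

```bash
python3 tilt.py
```

```text
[0.5593 0.2129 0.0604] [-2.8946 -5.7583 13.5677] [-1.5927  0.5466 -0.0404] 0.548946860453747
-13 6 [-0.002  0.002  0.008]
-5 5 [-0.063  0.007  0.018]
3 25 [-0.063  0.029  0.041]
11 93 [-0.061 -0.001  0.045]
19 137 [-0.059  0.007  0.03 ]
27 140 [-0.057 -0.014  0.01 ]
35 125 [-0.055 -0.04  -0.015]
43 73 [-0.055 -0.052 -0.044]
51 48 [-0.058 -0.053 -0.047]
```

move_arm:
  increments:
    - {"xyz": [3,0,0.5],"roll": 0,"grip": 40}
    - {"xyz": [3,0,0.5],"roll": 0,"grip": 40}
    - {"xyz": [3,0,0.5],"roll": 0,"grip": 40}
    - {"xyz": [2,0,0.5],"roll": 0,"grip": 40}

```text
time_s: 18.92
position: [0.5593, 0.2244, 0.0579]
tcp_rot: [[-0.001, 1.0, 0.003], [1.0, 0.001, -0.001], [-0.001, 0.003, -1.0]]
force: [-2.3, -4.7, 12.3]
opening: 0.553
grasp_force: 30.0
```

```bash
python3 tilt.py
```

```text
[0.5593 0.2244 0.0579] [-2.3384 -4.7101 12.2812] [-1.352   0.531  -0.0583] 0.5528149617860048
-13 16 [-0.061 -0.006  0.007]
-5 11 [-0.06   0.004  0.019]
3 24 [-0.061 -0.039  0.038]
11 93 [-0.058 -0.005  0.045]
19 160 [-0.057  0.     0.031]
27 157 [-0.058 -0.036  0.002]
35 78 [-0.059 -0.055 -0.046]
43 31 [-0.061 -0.057 -0.052]
```

move_arm:
  increments:
    - {"xyz": [2,0,1],"roll": 0,"grip": 40}
    - {"xyz": [2,0,1],"roll": 0,"grip": 40}
    - {"xyz": [1,0,1],"roll": 0,"grip": 40}
    - {"xyz": [0,0,0],"roll": 0,"grip": 40}

```text
time_s: 19.3
position: [0.5593, 0.2307, 0.0557]
tcp_rot: [[-0.0, 1.0, 0.003], [1.0, 0.0, 0.001], [0.001, 0.003, -1.0]]
force: [-4.4, -0.1, 18.1]
opening: 0.546
grasp_force: 30.0
```

```bash
python3 tilt.py
```

```text
[0.5593 0.2307 0.0557] [-4.3632 -0.1219 18.0533] [-0.6575  0.8018  0.0304] 0.5459749128646135
-21 8 [-0.059 -0.036 -0.014]
-13 14 [-0.058 -0.007  0.003]
-5 17 [-0.058  0.001  0.018]
3 23 [-0.055 -0.027  0.036]
11 88 [-0.057 -0.009  0.044]
19 194 [-0.057 -0.009  0.029]
27 105 [-0.059 -0.053 -0.018]
35 33 [-0.059 -0.056 -0.053]
```

move_arm:
  increments:
    - {"xyz": [0,0,-2.5],"roll": 0,"grip": 40}
    - {"xyz": [0,0,0],"roll": 0,"grip": 60}
    - {"xyz": [0,0,0],"roll": 0,"grip": 60}
    - {"xyz": [0,0,0],"roll": 0,"grip": 100}
    - {"xyz": [0,0,0],"roll": 0,"grip": 100}

```text
time_s: 19.77
position: [0.5583, 0.23, 0.0543]
tcp_rot: [[0.0, 1.0, -0.0], [1.0, -0.0, 0.0], [0.0, -0.0, -1.0]]
force: [0.0, -0.7, -0.0]
opening: 0.677
grasp_force: 0.0
```

move_arm:
  increments:
    - {"xyz": [0,0,0],"roll": 0,"grip": 100}
    - {"xyz": [0,0,0],"roll": 0,"grip": 100}
    - {"xyz": [0,0,0],"roll": 0,"grip": 100}
    - {"xyz": [0,0,0],"roll": 0,"grip": 100}
    - {"xyz": [0,0,0],"roll": 0,"grip": 100}

```text
time_s: 20.18
position: [0.5581, 0.2298, 0.0545]
tcp_rot: [[0.0, 1.0, -0.0], [1.0, -0.0, -0.0], [-0.0, -0.0, -1.0]]
force: [0.9, 0.2, -0.9]
opening: 0.978
grasp_force: 0.0
```

move_arm:
  increments:
    - {"xyz": [0,0,-20],"roll": 0,"grip": 100}
    - {"xyz": [0,0,-40],"roll": 0,"grip": 100}
    - {"xyz": [0,0,-40],"roll": 0,"grip": 100}
    - {"xyz": [-40,0,-40],"roll": 0,"grip": 100}
    - {"xyz": [-40,0,0],"roll": 0,"grip": 100}

```text
time_s: 20.6
position: [0.5628, 0.1629, 0.191]
tcp_rot: [[-0.005, 1.0, 0.015], [1.0, 0.005, 0.002], [0.002, 0.015, -1.0]]
force: [0.6, -0.4, -0.7]
opening: 1.001
grasp_force: 0.0
```

```bash
cat > stand.py <<'E'
from h import *
import sys
np.set_printoptions(precision=4,suppress=True)
x0,y0,zb=map(float,sys.argv[1:4])
for n in("wrist","side","top"):
    c,im,d=shot(n);P=cloud(c,d);X=P[...,0];Y=P[...,1];Z=P[...,2]
    m=(abs(X-x0)<.05)&(abs(Y-y0)<.05)
    r=m&(Z>zb+.104)&(Z<zb+.125); f=m&(Z>zb+.004)&(Z<zb+.015)
    for nm,k in(("rim",r),("foot",f)):
        if k.sum()>15:
            q=P[k]; print(n,nm,k.sum(),"z",np.percentile(q[:,2],[5,50,95]),cv2.minAreaRect(q[:,:2].astype(np.float32)*1000))
E
python3 stand.py .56 .235 0
```

```text
wrist rim 669 z [0.1066 0.1106 0.1117] ((559.2875366210938, 234.6378631591797), (46.14006042480469, 45.0489387512207), 1.0035699605941772)
wrist foot 459 z [0.0069 0.0088 0.011 ] ((559.3895874023438, 244.55224609375), (59.6442756652832, 80.24778747558594), 0.2446679025888443)
side rim 99 z [0.1048 0.1082 0.1117] ((559.0558471679688, 236.6473846435547), (44.67181396484375, 44.50696563720703), 6.052150249481201)
side foot 228 z [0.0047 0.008  0.0124] ((556.8453979492188, 235.82025146484375), (92.5732421875, 91.89502716064453), 5.334155559539795)
```

The tube stands upright on the bench at (0.559, 0.235) with its rim level at 0.110. I'm regrasping it upright.

move_arm:
  increments:
    - {"xyz": [36,0,0],"roll": 0,"grip": 100}
    - {"xyz": [34,0,0],"roll": 0,"grip": 100}
    - {"xyz": [0,0,0],"roll": 0,"grip": 100}
    - {"xyz": [0,0,0],"roll": 0,"grip": 100}

```text
time_s: 21.08
position: [0.5571, 0.2327, 0.183]
tcp_rot: [[-0.004, 1.0, -0.002], [1.0, 0.004, -0.0], [-0.0, -0.002, -1.0]]
force: [0.2, -0.8, -0.3]
opening: 1.001
grasp_force: 0.0
```

move_arm:
  increments:
    - {"xyz": [2,2,20],"roll": 0,"grip": 100}
    - {"xyz": [0,0,35],"roll": 0,"grip": 100}
    - {"xyz": [0,0,35],"roll": 0,"grip": 100}
    - {"xyz": [0,0,25],"roll": 0,"grip": 100}
    - {"xyz": [0,0,12],"roll": 0,"grip": 100}

```text
time_s: 21.5
position: [0.557, 0.2313, 0.0529]
tcp_rot: [[0.0, 1.0, -0.008], [1.0, -0.0, -0.002], [-0.002, -0.008, -1.0]]
force: [-0.8, 0.5, 0.2]
opening: 0.998
grasp_force: 0.0
```

move_arm:
  increments:
    - {"xyz": [0,0,0],"roll": 0,"grip": 40}
    - {"xyz": [0,0,0],"roll": 0,"grip": 40}
    - {"xyz": [0,0,0],"roll": 0,"grip": 40}
    - {"xyz": [0,0,0],"roll": 0,"grip": 40}
    - {"xyz": [0,0,0],"roll": 0,"grip": 40}

```text
time_s: 21.92
position: [0.5614, 0.2326, 0.0588]
tcp_rot: [[0.0, 1.0, 0.003], [1.0, -0.0, 0.001], [0.001, 0.003, -1.0]]
force: [-0.0, 0.3, 0.2]
opening: 0.707
grasp_force: 0.0
```

move_arm:
  increments:
    - {"xyz": [0,0,0],"roll": 0,"grip": 40}
    - {"xyz": [0,0,0],"roll": 0,"grip": 40}
    - {"xyz": [0,0,0],"roll": 0,"grip": 40}
    - {"xyz": [0,0,0],"roll": 0,"grip": 40}
    - {"xyz": [0,0,0],"roll": 0,"grip": 40}

```text
time_s: 22.33
position: [0.5593, 0.2325, 0.0579]
tcp_rot: [[-0.0, 1.0, -0.001], [1.0, 0.0, -0.0], [-0.0, -0.001, -1.0]]
force: [-3.6, -0.4, 6.5]
opening: 0.553
grasp_force: 30.0
```

move_arm:
  increments:
    - {"xyz": [0,0,-8],"roll": 0,"grip": 40}
    - {"xyz": [0,0,-20],"roll": 0,"grip": 40}
    - {"xyz": [0,0,-32],"roll": 0,"grip": 40}
    - {"xyz": [0,0,-35],"roll": 0,"grip": 40}
    - {"xyz": [0,0,-35],"roll": 0,"grip": 40}

```text
time_s: 22.75
position: [0.5591, 0.232, 0.1871]
tcp_rot: [[0.0, 1.0, -0.003], [1.0, -0.0, -0.001], [-0.001, -0.003, -1.0]]
force: [1.0, -0.7, -4.7]
opening: 0.546
grasp_force: 30.0
```

move_arm:
  increments:
    - {"xyz": [0,0,-35],"roll": 0,"grip": 40}
    - {"xyz": [0,0,-25],"roll": 0,"grip": 40}
    - {"xyz": [-10,-2,-15],"roll": 0,"grip": 40}
    - {"xyz": [-20,-5,-5],"roll": 0,"grip": 40}
    - {"xyz": [-30,-7,0],"roll": 0,"grip": 40}

```text
time_s: 23.17
position: [0.5472, 0.1737, 0.2689]
tcp_rot: [[-0.003, 1.0, 0.005], [1.0, 0.003, 0.002], [0.002, 0.005, -1.0]]
force: [0.3, -1.1, -4.6]
opening: 0.553
grasp_force: 30.0
```

move_arm:
  increments:
    - {"xyz": [-35,-9,0],"roll": 0,"grip": 40}
    - {"xyz": [-35,-9,0],"roll": 0,"grip": 40}
    - {"xyz": [-35,-9,0],"roll": 0,"grip": 40}
    - {"xyz": [-35,-9,0],"roll": 0,"grip": 40}
    - {"xyz": [-35,-9,0],"roll": 0,"grip": 40}

```text
time_s: 23.58
position: [0.4997, -0.004, 0.2665]
tcp_rot: [[-0.001, 1.0, -0.001], [1.0, 0.001, -0.0], [-0.0, -0.001, -1.0]]
force: [0.5, 0.5, -4.8]
opening: 0.55
grasp_force: 30.0
```

move_arm:
  increments:
    - {"xyz": [-35,-9,0],"roll": 0,"grip": 40}
    - {"xyz": [-35,-9,0],"roll": 0,"grip": 40}
    - {"xyz": [-35,-9,0],"roll": 0,"grip": 40}
    - {"xyz": [-35,-9,0],"roll": 0,"grip": 40}
    - {"xyz": [-35,-9,0],"roll": 0,"grip": 40}

```text
time_s: 24.0
position: [0.4548, -0.1789, 0.2666]
tcp_rot: [[-0.0, 1.0, -0.001], [1.0, 0.0, 0.0], [0.0, -0.001, -1.0]]
force: [0.8, 0.6, -4.7]
opening: 0.548
grasp_force: 30.0
```

move_arm:
  increments:
    - {"xyz": [-35,-9,0],"roll": 0,"grip": 40}
    - {"xyz": [-35,-9,0],"roll": 0,"grip": 40}
    - {"xyz": [-30,-8,0],"roll": 0,"grip": 40}
    - {"xyz": [-20,-5,0],"roll": 0,"grip": 40}
    - {"xyz": [-10,-3,0],"roll": 0,"grip": 40}

```text
time_s: 24.42
position: [0.4211, -0.3106, 0.2666]
tcp_rot: [[0.003, 1.0, -0.0], [1.0, -0.003, -0.001], [-0.001, -0.0, -1.0]]
force: [-0.3, -0.5, -4.7]
opening: 0.548
grasp_force: 30.0
```

move_arm:
  increments:
    - {"xyz": [0,0,0],"roll": 0,"grip": 40}
    - {"xyz": [0,0,0],"roll": 0,"grip": 40}
    - {"xyz": [0,0,0],"roll": 0,"grip": 40}

```text
time_s: 24.67
position: [0.422, -0.3057, 0.2666]
tcp_rot: [[-0.001, 1.0, -0.001], [1.0, 0.001, 0.002], [0.002, -0.001, -1.0]]
force: [0.4, 0.8, -4.8]
opening: 0.545
grasp_force: 30.0
```

move_arm:
  increments:
    - {"xyz": [-15,-2.3,0],"roll": 0,"grip": 40}
    - {"xyz": [-25,-4,0],"roll": 0,"grip": 40}
    - {"xyz": [-15,-2,10],"roll": 0,"grip": 40}
    - {"xyz": [-6.5,-1,20],"roll": 0,"grip": 40}
    - {"xyz": [0,0,25],"roll": 0,"grip": 40}

```text
time_s: 25.08
position: [0.4142, -0.3723, 0.2126]
tcp_rot: [[0.001, 1.0, 0.004], [1.0, -0.001, -0.006], [-0.006, 0.004, -1.0]]
force: [-0.1, 0.4, -4.5]
opening: 0.55
grasp_force: 30.0
```

move_arm:
  increments:
    - {"xyz": [0,0,25],"roll": 0,"grip": 40}
    - {"xyz": [0,0,18],"roll": 0,"grip": 40}
    - {"xyz": [0,0,10],"roll": 0,"grip": 40}
    - {"xyz": [0,0,0],"roll": 0,"grip": 40}
    - {"xyz": [0,0,0],"roll": 0,"grip": 40}

```text
time_s: 25.5
position: [0.4131, -0.369, 0.1587]
tcp_rot: [[-0.0, 1.0, -0.0], [1.0, 0.0, 0.001], [0.001, -0.0, -1.0]]
force: [0.2, 1.1, -4.8]
opening: 0.552
grasp_force: 30.0
```

Run:
```python
from h import *
np.set_printoptions(precision=4,suppress=True)
s=bot.read_state(); print(s["time_s"],s["position"],s["force"])
for n in("side","top","wrist"):
    c,im,d=shot(n);P=cloud(c,d);X=P[...,0];Y=P[...,1];Z=P[...,2]
    b=(abs(X-.41)<.11)&(abs(Y+.365)<.11)&(Z>.07)&(Z<.0835); f=(abs(X-.41)<.05)&(abs(Y+.367)<.05)&(Z>.088)&(Z<.105)
    for nm,k in(("pan",b),("foot",f)):
        if k.sum()>20: print(n,nm,k.sum(),cv2.minAreaRect(P[k][:,:2].astype(np.float32)*1000),np.percentile(P[k][:,2],[5,50,95]))
```

```text
25.5 [ 0.4131 -0.369   0.1587] [ 0.21    1.0568 -4.785 ]
side pan 1297 ((420.7228088378906, -363.8542785644531), (182.41123962402344, 164.9110107421875), 85.69520568847656) [0.074  0.0777 0.0811]
side foot 21 ((405.8094482421875, -339.7237854003906), (60.9566535949707, 24.885318756103516), 27.23834800720215) [0.1013 0.1035 0.1047]
top pan 3003 ((412.22406005859375, -364.4142150878906), (179.79835510253906, 180.77606201171875), 85.14115142822266) [0.0747 0.0784 0.0816]
wrist pan 24651 ((413.2686462402344, -347.3740234375), (141.51731872558594, 180.68296813964844), 86.2663345336914) [0.0775 0.0787 0.0799]
wrist foot 55 ((406.873779296875, -337.7498779296875), (0.32633528113365173, 43.89523696899414), 89.85379028320312) [0.1027 0.1036 0.1045]
```

move_arm:
  increments:
    - {"xyz": [1.5,0,6],"roll": 0,"grip": 40}
    - {"xyz": [0,0,6],"roll": 0,"grip": 40}
    - {"xyz": [0,0,4],"roll": 0,"grip": 40}
    - {"xyz": [0,0,2],"roll": 0,"grip": 40}
    - {"xyz": [0,0,0],"roll": 0,"grip": 40}

```text
time_s: 26.07
position: [0.4125, -0.3672, 0.1403]
tcp_rot: [[0.0, 1.0, -0.001], [1.0, -0.0, 0.001], [0.001, -0.001, -1.0]]
force: [-0.1, -0.2, -5.2]
opening: 0.547
grasp_force: 30.0
```

move_arm:
  increments:
    - {"xyz": [0,0,1],"roll": 0,"grip": 40}
    - {"xyz": [0,0,1],"roll": 0,"grip": 40}

```text
time_s: 26.23
position: [0.413, -0.3679, 0.1391]
tcp_rot: [[-0.0, 1.0, 0.0], [1.0, 0.0, -0.0], [-0.0, 0.0, -1.0]]
force: [1.4, 0.7, -4.5]
opening: 0.55
grasp_force: 30.0
```

move_arm:
  increments:
    - {"xyz": [0,0,0.7],"roll": 0,"grip": 40}
    - {"xyz": [0,0,0.7],"roll": 0,"grip": 40}

```text
time_s: 26.4
position: [0.4129, -0.3677, 0.1376]
tcp_rot: [[0.0, 1.0, 0.0], [1.0, -0.0, -0.0], [-0.0, 0.0, -1.0]]
force: [0.2, -0.4, -4.9]
opening: 0.549
grasp_force: 30.0
```

move_arm:
  increments:
    - {"xyz": [0,0,0.6],"roll": 0,"grip": 40}
    - {"xyz": [0,0,0.6],"roll": 0,"grip": 40}
    - {"xyz": [0,0,0],"roll": 0,"grip": 40}

```text
time_s: 26.65
position: [0.4128, -0.3676, 0.1363]
tcp_rot: [[-0.0, 1.0, -0.0], [1.0, 0.0, 0.0], [0.0, -0.0, -1.0]]
force: [0.1, -0.1, -5.4]
opening: 0.546
grasp_force: 30.0
```

move_arm:
  increments:
    - {"xyz": [0,0,0.5],"roll": 0,"grip": 40}
    - {"xyz": [0,0,0.3],"roll": 0,"grip": 40}

```text
time_s: 26.82
position: [0.4129, -0.3677, 0.1359]
tcp_rot: [[-0.0, 1.0, 0.0], [1.0, 0.0, -0.0], [-0.0, 0.0, -1.0]]
force: [-2.0, 1.3, -0.3]
opening: 0.549
grasp_force: 30.0
```

Contact: the pan now carries the weight. Releasing and withdrawing.

move_arm:
  increments:
    - {"xyz": [0,0,0],"roll": 0,"grip": 60}
    - {"xyz": [0,0,0],"roll": 0,"grip": 60}
    - {"xyz": [0,0,0],"roll": 0,"grip": 100}
    - {"xyz": [0,0,0],"roll": 0,"grip": 100}
    - {"xyz": [0,0,0],"roll": 0,"grip": 100}

```text
time_s: 27.23
position: [0.4131, -0.368, 0.136]
tcp_rot: [[0.0, 1.0, 0.001], [1.0, -0.0, -0.001], [-0.001, 0.001, -1.0]]
force: [0.7, 0.9, -0.1]
opening: 0.746
grasp_force: 0.0
```

move_arm:
  increments:
    - {"xyz": [0,0,0],"roll": 0,"grip": 100}
    - {"xyz": [0,0,0],"roll": 0,"grip": 100}
    - {"xyz": [0,0,0],"roll": 0,"grip": 100}
    - {"xyz": [0,0,0],"roll": 0,"grip": 100}
    - {"xyz": [0,0,-15],"roll": 0,"grip": 100}

```text
time_s: 27.65
position: [0.4116, -0.366, 0.1484]
tcp_rot: [[0.0, 1.0, -0.004], [1.0, -0.0, 0.005], [0.005, -0.004, -1.0]]
force: [0.1, 0.3, 0.4]
opening: 0.993
grasp_force: 0.0
```

move_arm:
  increments:
    - {"xyz": [0,0,-30],"roll": 0,"grip": 100}
    - {"xyz": [0,0,-40],"roll": 0,"grip": 100}
    - {"xyz": [0,0,-40],"roll": 0,"grip": 100}
    - {"xyz": [0,0,-30],"roll": 0,"grip": 100}
    - {"xyz": [30,0,0],"roll": 0,"grip": 100}

```text
time_s: 28.07
position: [0.4164, -0.3456, 0.298]
tcp_rot: [[0.003, 1.0, 0.011], [1.0, -0.003, -0.017], [-0.017, 0.011, -1.0]]
force: [1.5, -0.7, -0.0]
opening: 1.002
grasp_force: 0.0
```

move_arm:
  increments:
    - {"xyz": [40,0,0],"roll": 0,"grip": 100}
    - {"xyz": [40,0,0],"roll": 0,"grip": 100}
    - {"xyz": [30,0,0],"roll": 0,"grip": 100}
    - {"xyz": [0,0,0],"roll": 0,"grip": 100}
    - {"xyz": [0,0,0],"roll": 0,"grip": 100}

```text
time_s: 28.48
position: [0.4127, -0.2262, 0.2909]
tcp_rot: [[-0.003, 1.0, 0.0], [1.0, 0.003, -0.001], [-0.001, 0.0, -1.0]]
force: [0.6, -0.1, 0.8]
opening: 0.999
grasp_force: 0.0
```

```bash
python3 stand.py .4127 -.365 .078
python3 - <<'E'
from h import *
np.set_printoptions(precision=4,suppress=True)
c,im,d=shot("side"); cv2.imwrite("pics/s6.png",im[:,:,::-1])
for l in("pawl_rod","ram_grip","jar_a","bowl","spare_tube"):
    print(l,[(round(r["conf"],2),w(c,r["at"])) for r in bot.spot_in(l,"side") if r["conf"]>.4])
P=cloud(c,d);X=P[...,0];Y=P[...,1];Z=P[...,2]
g=(abs(X-.56)<.03)&(Y<-.13)&(Y>-.3)&(Z>.09)&(Z<.15);
if g.any(): print("grip",P[g].mean(0),P[g].min(0),P[g].max(0))
E
```

```text
wrist rim 17 z [0.1821 0.183  0.1834] ((413.6824645996094, -342.5180969238281), (14.023228645324707, 1.347965955734253), 1.880311131477356)
wrist foot 94 z [0.0855 0.0867 0.0879] ((413.82794189453125, -382.1342468261719), (26.026620864868164, 59.04545974731445), 89.3718032836914)
side rim 61 z [0.1823 0.1863 0.1899] ((417.27191162109375, -361.78094482421875), (35.15925598144531, 48.50705337524414), 9.579666137695312)
side foot 151 z [0.0824 0.0862 0.0905] ((409.793212890625, -363.6805419921875), (79.8081283569336, 97.19666290283203), 83.2275161743164)
pawl_rod [(0.53, array([ 0.5579, -0.0884,  0.1232])), (0.48, array([ 0.3978, -0.3059,  0.079 ]))]
ram_grip [(0.94, array([ 0.5572, -0.192 ,  0.0747]))]
jar_a [(0.75, array([0.6896, 0.3171, 0.1236])), (0.62, array([0.3992, 0.0011, 0.1124]))]
bowl [(0.83, array([0.3937, 0.3596, 0.0248]))]
spare_tube [(0.86, array([ 0.6731, -0.3825,  0.0581])), (0.72, array([0.6895, 0.3198, 0.1207]))]
grip [ 0.5577 -0.2479  0.122 ] [ 0.5478 -0.2628  0.0902] [ 0.5713 -0.2395  0.1446]
```

View pics/s6.png

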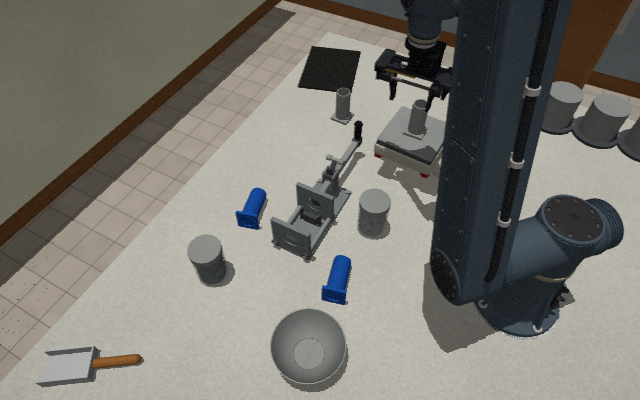

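The tube stands upright on the pan at (418,118). The ram is back at its stop with the grip at (358,130), the pawl is thrown over at (333,160), and the jars, bowl and spare tube are where they were. Handing in.

```bash
python3 -c "
from rig import bot
print(bot.hand_in())"
```

```text
the job is handed in; nothing more can be done
None
```

The job is handed in: the pawl is over on its rest, the ram is fully back, and the tube stands upright, cutting edge up, in the middle of the pan. It took about 29 s, with the jars, bowl and spare tube undisturbed; the tube was first stood on the bench in front of the extruder to turn it upright.

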